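# Load the handle-curing rack under a latched lamp stop

### The job

Make the curing lamp safe by pushing its mushroom stop button fully down until it stays down, then load the curing rack: lift the net handle up and off its hooks, and lay it and every rod handle that lies on the bench in the rack, each level in its own pair of V-notches. When all of them lie there at rest, twist the stop button clockwise to release it, so that it stands fully up again. Leave the lures, the reel and the clipper where they are.

Things in the scene. Friction and masses are not known exactly. Their poses are not given: they have to be found in the camera images.
- rack: curing rack, fixed: grey base plate 190 x 264 x 12 mm, two wooden rails 16 mm thick standing across it at x = -75 and +75 mm, tops 65 mm up. Each rail has four 90-degree V-notches, 20 mm deep, 40 mm wide, at y = -99, -33, 33, 99 mm. Origin under its centre, on the bench. A loaded part lies along x, its middle midway between the rails, its round ends in the notches, its axis 56 mm above the bench
- rack_slot0 (a point): where the middle of a part's axis lies when it is seated in notch pair 0 of the rack (rack y = -99 mm); 44 mm above the base plate; point axes as the rack's
- rack_slot1 (a point): where the middle of a part's axis lies when it is seated in notch pair 1 of the rack (rack y = -33 mm); 44 mm above the base plate; point axes as the rack's
- rack_slot2 (a point): where the middle of a part's axis lies when it is seated in notch pair 2 of the rack (rack y = 33 mm); 44 mm above the base plate; point axes as the rack's
- rack_slot3 (a point): where the middle of a part's axis lies when it is seated in notch pair 3 of the rack (rack y = 99 mm); 44 mm above the base plate; point axes as the rack's
- hook_stand: fixed upright board 200 mm wide, 152 mm high, its foot behind; origin on the bench under the middle of its front face, which looks to its -x. Two steel hooks, 6 mm thick, at y = -45 and +45 mm, 140 mm up, stick 72 mm out of that face to -x and end in a 10 mm upturned tip (top 153 mm above the bench)
- net_handle: net handle, loose, 110 g: round dark rod, 16 mm thick, 220 mm long, square 24 mm rubber sleeve 50 mm long at its middle, two wire loops (24 mm wide, inside top 40 mm from the axis) at x = -45, +45 mm. Origin mid-axis; x lengthwise, z to the loops. Hangs level by the loops, axis 103 mm up, 55 mm from the board; must rise 12 to 24 mm, then come off the hook tips away from the board
- rod_handle0: rod handle, loose (2 or 3 of the three are present): squared cork grip 100 x 28 x 26 mm with a round aluminium end, 16 mm in diameter and 49 mm long, at either side; 198 mm long in all, 120 g. Origin mid-axis; x along its length. Starts lying flat on the bench, axis 13 mm up
- rod_handle1: rod handle, loose (2 or 3 of the three are present): squared cork grip 100 x 28 x 26 mm with a round aluminium end, 16 mm in diameter and 49 mm long, at either side; 198 mm long in all, 120 g. Origin mid-axis; x along its length. Starts lying flat on the bench, axis 13 mm up
- rod_handle2: rod handle, loose (2 or 3 of the three are present): squared cork grip 100 x 28 x 26 mm with a round aluminium end, 16 mm in diameter and 49 mm long, at either side; 198 mm long in all, 120 g. Origin mid-axis; x along its length. Starts lying flat on the bench, axis 13 mm up
- stop_box: stop button box of the curing lamp, fixed, yellow, 85 x 85 x 55 mm; origin: centre of its underside, on the bench; the mushroom stands upright in the middle of its top
- stop_top (a point): centre of the top face of the mushroom head (42 mm in diameter, 20 mm thick); 88 mm above the bench when up, 80 mm when down; the head's underside is 13 mm above the box when up, 5 mm when down. About 4 N pushes it down and it stays down; it comes up by turning
- stop_turn (a joint): clockwise turn of the mushroom head seen from above, rad, 0 to 1.1; starts at 0 and stays where it is left. It turns on a thread: turning the pushed-down head to its end (1.1) lifts it the 8 mm that it was pushed down
- lure_a: bystander, loose, to be left where it is: painted balsa lure 105 x 23 mm; origin under its middle
- lure_b: bystander, loose, to be left where it is: painted balsa lure 105 x 23 mm; origin under its middle
- lure_c: bystander, loose, to be left where it is: painted balsa lure 120 x 23 mm; origin under its middle
- reel: bystander, loose, to be left where it is: grey aluminium reel, 72 mm in diameter, 66 mm high with its crank; origin under its middle
- clipper: bystander, loose, to be left where it is: white line clipper 75 x 24 x 20 mm; origin under its middle
Not all that is in view belongs to the job. Leave any purple or turquoise look-alike of the rod_handle0 alone.

How it is judged:
On the way, in this order (a step that is already met when the one before it is completed fails the run):
1. the stop button has been pushed fully down (z of stop_top in the frame of stop_box below 0.082 m), for 0.2 s.
2. with the button still down, the net handle and every rod handle present lie level in the V-notches of the rack, at rest (z of rod_handle0 in the frame of rack between 0.0513 and 0.0613 m and x of rod_handle0 in the frame of rack between -0.02 and 0.02 m and y of rod_handle0 in the frame of rack between -0.115 and 0.115 m and angle between rod_handle0's own x axis and vertical between 1.511 and 1.631 rad and angle between the x axis of each of rod_handle0, rod_handle1, rod_handle2, net_handle and the x axis of rack, either way round below 0.08 rad and linear speed of each of rod_handle0, rod_handle1, rod_handle2, net_handle below 0.03 m/s and z of rod_handle1 in the frame of rack between 0.0513 and 0.0613 m and x of rod_handle1 in the frame of rack between -0.02 and 0.02 m and y of rod_handle1 in the frame of rack between -0.115 and 0.115 m and angle between rod_handle1's own x axis and vertical between 1.511 and 1.631 rad and z of rod_handle2 in the frame of rack between 0.0513 and 0.0613 m and x of rod_handle2 in the frame of rack between -0.02 and 0.02 m and y of rod_handle2 in the frame of rack between -0.115 and 0.115 m and angle between rod_handle2's own x axis and vertical between 1.511 and 1.631 rad and z of net_handle in the frame of rack between 0.0513 and 0.0613 m and x of net_handle in the frame of rack between -0.02 and 0.02 m and y of net_handle in the frame of rack between -0.115 and 0.115 m and angle between net_handle's own x axis and vertical between 1.511 and 1.631 rad and z of stop_top in the frame of stop_box below 0.082 m), for 0.3 s.
3. the button has been twisted clockwise (value of joint stop_turn above 0.7 rad).
4. the button stands fully up (z of stop_top in the frame of stop_box above 0.086 m), for 0.2 s.
At the end, for the whole second after the job is handed in: The net handle and every rod handle present rest in the rack's V-notches: middle within 20 mm of the rack's centre line, axis 51 to 61 mm above the rack's underside, level and along the rack within about 3.4 and 4.6 degrees, at rest; the stop button is up (within 2 mm) (z of rod_handle0 in the frame of rack between 0.0513 and 0.0613 m and x of rod_handle0 in the frame of rack between -0.02 and 0.02 m and y of rod_handle0 in the frame of rack between -0.115 and 0.115 m and angle between rod_handle0's own x axis and vertical between 1.511 and 1.631 rad and angle between the x axis of each of rod_handle0, rod_handle1, rod_handle2, net_handle and the x axis of rack, either way round below 0.08 rad and linear speed of each of rod_handle0, rod_handle1, rod_handle2, net_handle below 0.03 m/s and z of rod_handle1 in the frame of rack between 0.0513 and 0.0613 m and x of rod_handle1 in the frame of rack between -0.02 and 0.02 m and y of rod_handle1 in the frame of rack between -0.115 and 0.115 m and angle between rod_handle1's own x axis and vertical between 1.511 and 1.631 rad and z of rod_handle2 in the frame of rack between 0.0513 and 0.0613 m and x of rod_handle2 in the frame of rack between -0.02 and 0.02 m and y of rod_handle2 in the frame of rack between -0.115 and 0.115 m and angle between rod_handle2's own x axis and vertical between 1.511 and 1.631 rad and z of net_handle in the frame of rack between 0.0513 and 0.0613 m and x of net_handle in the frame of rack between -0.02 and 0.02 m and y of net_handle in the frame of rack between -0.115 and 0.115 m and angle between net_handle's own x axis and vertical between 1.511 and 1.631 rad and z of stop_top in the frame of stop_box above 0.086 m); the robot touches nothing.
It fails at once if a lure, the reel or the clipper was shoved more than 80 mm from its place (distance of any of lure_a, lure_b, lure_c, reel, clipper from where it was at the start of the episode above 0.08 m).
Of rod_handle0, rod_handle1, rod_handle2 only 2 to 3 are there at a start; the rules pass over those that are not, and their reading is None.
At some moment in a run one of rod_handle0, rod_handle1, rod_handle2 may be knocked a few centimetres aside while the robot is not near it.
Once in a run the grip may slacken for a moment while it holds something.
It also fails if it takes over 210 s, if anything falls off the work surface, if the arm or the gripper's body presses on something with over 40 N, if the wrist force passes 120 N, or if a joint passes its speed limit or range.

### The arm

A 6-joint arm with a two-finger parallel gripper is mounted at the origin on the work surface. World frame = base frame: x ahead of the robot, y to its left, z up, the work surface at z = 0. Lengths are in m, angles in rad, forces in N, time in s.
With the tool pointing down it reaches from about 0.3 to 0.875 m from the base axis. Payload 6.4 kg.
Tool frame: the origin (TCP) lies midway between the tips of the shut fingers; the grasp point (between the pads) lies 19 mm behind it; z points along the fingers, y is the line along which they close (so a half turn about z gives the same grasp; the last joint's range is limited). The gripper opens to 85 mm and grips with 20 to 120 N. Pads are 22 mm wide; open, the fingers measure 114 mm over their backs; the gripper's body (76 mm by 85 mm) begins 54 mm behind the grasp point. The pads swing forward as they close: fully open they stand 13 mm farther back than shut.
Start: joints at [0.995, 0.181, 1.607, -0, 1.354, -0.206], TCP at [0.208, 0.536, 0.231] pointing down, gripper open.
Joint ranges: [-2.99, 2.99], [-0.89, 2.07], [0.3, 2.58], [-1.14, 4.28], [0, 2.63], [-3.12, 3.12]. Speed limits (rad/s): [2.57, 2.57, 3.01, 3.14, 3.14, 3.14].

### API

Orientations are given as a unit quaternion [w, x, y, z].
In Python, from bench import * gives the robot as it stands.
- The arm moves only by the tool play_rows, never from a script. Its argument "plan" is a list of rows, each a list of 3 entries, a list of its own where there are three numbers: the finger opening in mm, from 0 to 85.4, then the shift along the tool's x, y, z normalised to -1 to 1, where 1 is 40 cm, then the turn about the tool's z normalised to -1 to 1, where 1 is pi rad. A call has 1 to 10 rows; each row is the pose to reach, as a shift and turn from the pose commanded when the call began, along the tool's axes at that moment, turning the shorter way round; what a row does not reach only later rows make up. A row lasts 1/10 s, in which the tool goes at most 50 mm and 8.59 degrees, less where a joint would pass 70% of its speed; a pose out of reach is approached as far as the arm can. A call with a number of a shift or a turn outside -1 to 1 is refused whole. A call with a gripper value outside its range is refused whole. The fingers move at their own pace and stop on an object; the grip force is fixed at half the most. Time passes only in rows, so rows that repeat a pose let the fingers close. It gives the time, the measured TCP pose, the force, the opening and the grip force at its end, in the units of the state.
- get_obs(): the state, without advancing time (a new reading comes with each control period).
- camera(name): name is "scene" or "side" or "wrist"; returns a dict with "image" (480x640x3 uint8, red, green, blue), "range_z" (480x640 float32, m along the optical axis (not along the pixel's ray), 0 where there is no reading), "intrinsics" (3x3 intrinsics, pixels), "k1" (the pictures are not rectified: a ray, as slopes to the right and down, at radius r is drawn at 1 + k1 r^2 times it, then the intrinsics apply), "rvec" (rotation vector, rad) and "tvec" (3), from world to camera coordinates, as OpenCV has them; the wrist camera has in their place "T_tool_cam" (4x4, takes a point from camera to tool coordinates, whose origin is the TCP and whose axes are the flange's). Camera axes: x right, y down, z forward; pixel columns grow to the right and rows downward; lengths in m; the calibration is good to about 2 mm. A picture is of the moment at which its call begins: read the wrist's pose just before it.
- hand_in(): hands the job in; it is judged then, once.
Trained networks look in a picture, given as the dict that the camera call returned (one of the last four; its "shot" number tells which), for a name from the list of things; names that differ only in an ending like _2 or _b are one class to them, and where a whole thing is asked for, a point or a joint stands for the part that bears it (a point fixed in the world has none). Each returns a list of dicts, best first, with "conf" (0 to 1); they miss things now and then, are a little off and sometimes report something else, mostly with a low value. They report only what shows in the picture. A call takes as long as a camera call. They do not tell look-alikes from the thing itself.
- search_frame(picture, label): "rect" ([centre column, centre row, width, height] in pixels, round what is visible of it).
- masks_of(picture, label): "mask" (480x640 bool, what is visible of it) and "rect" ([centre column, centre row, width, height] in pixels, round what is visible of it).
The state is a dict: "time_s": time; "q": joint angles; "dq": joint speeds; "joint_efforts": joint torques, N m; "eef_pos": TCP position; "eef_rot": TCP orientation; "wrist_force": force on the tool from outside, world axes, zero at the start; "torque": the same for the moment, N m; "opening": opening from 0.0 (shut) to 1.0 (fully open); "grasp_force": force on a finger pad.
Only numpy, scipy, OpenCV 4.12 (cv2) and the standard library are available. Lean on these libraries where they do the work, as an engineer would, in place of code of your own. Each camera call takes 0.05 s, during which the arm holds its last target. There are 200 camera calls.

## Working session

There is one attempt and no reset: what is moved stays moved. The work goes in short steps, Python scripts to look and compute and a tool call to move; the robot and the scene stay as the last step left them, time stands still between calls to the robot, and variables do not carry over. Pictures are saved under pics/ and viewed, at most 14 in all, crops included, and the job is handed in when it is done.

Besides the shell and the picture viewer there is one more tool, called as name(argument=value, ...), one argument or row to a line, values as JSON. play_rows: Moves the arm, as the interface text tells. Its arguments: {"type":"object","properties":{"plan":{"type":"array","items":{"type":"array"}}},"required":["plan"]}

```bash
mkdir -p pics
cat > h.py <<'E'
from bench import *
import numpy as np, cv2
from scipy.spatial.transform import Rotation as R
def q2R(q): return R.from_quat([q[1],q[2],q[3],q[0]]).as_matrix()
def shot(n):
    o=get_obs(); c=camera(n)
    if 'rvec' in c and c['rvec'] is not None:
        Rm=cv2.Rodrigues(np.array(c['rvec'],float))[0]; t=np.array(c['tvec'],float).ravel()
        c['Rcw']=Rm.T; c['pc']=-Rm.T@t
    else:
        T=np.array(c['T_tool_cam']); Rt=q2R(o['eef_rot'])
        c['Rcw']=Rt@T[:3,:3]; c['pc']=Rt@T[:3,3]+np.array(o['eef_pos'])
    return c
def rays(c,uv):
    K=np.array(c['intrinsics']); uv=np.asarray(uv,float).reshape(-1,1,2)
    p=cv2.undistortPoints(uv,K,np.array([c['k1'],0,0,0,0.]),).reshape(-1,2)
    return np.c_[p,np.ones(len(p))]
def world(c,uv):
    uv=np.asarray(uv,float).reshape(-1,2); r=rays(c,uv)
    z=c['range_z'][uv[:,1].round().astype(int),uv[:,0].round().astype(int)]
    return (r*z[:,None])@c['Rcw'].T+c['pc'], z>0
def atz(c,uv,h):
    d=rays(c,uv)@c['Rcw'].T
    return c['pc']+d*((h-c['pc'][2])/d[:,2])[:,None]
def proj(c,P):
    Rm=c['Rcw'].T; p=(np.atleast_2d(P)-c['pc'])@c['Rcw']; 
    return cv2.projectPoints(p.reshape(-1,1,3),np.zeros(3),np.zeros(3),np.array(c['intrinsics'],float),np.array([c['k1'],0,0,0,0.]))[0].reshape(-1,2)
def cloud(c,m):
    v,u=np.nonzero(m); P,ok=world(c,np.c_[u,v]); return P[ok]
def save(c,n,crop=None,s=1):
    im=c['image'][:,:,::-1]
    if crop: im=im[crop[1]:crop[3],crop[0]:crop[2]]
    cv2.imwrite(f'pics/{n}.png',cv2.resize(im,None,fx=s,fy=s,interpolation=cv2.INTER_CUBIC))
E
python3 - <<'E'
from h import *
print(get_obs())
for n in('scene','side'):
    c=shot(n); save(c,n); print(n,c['pc'],c['Rcw'][:,2],c['k1'])
    for l in('rack','hook_stand','net_handle','rod_handle0','stop_box','stop_top','lure_a','reel','clipper'):
        for d in masks_of(c,l):
            if d['conf']<.3: continue
            P=cloud(c,d['mask']); 
            if len(P)<10: continue
            col=c['image'][d['mask']].mean(0).round()
            top=P[P[:,2]>np.percentile(P[:,2],97)-.012]
            (cx,cy),wh,a=cv2.minAreaRect(top[:,:2].astype(np.float32)*1000)
            print(l,round(d['conf'],2),np.round(d['rect']),len(P),'med',np.median(P,0).round(3),'zmax',np.percentile(P[:,2],97).round(3),'rect',round(cx),round(cy),np.round(wh),round(a,1),col)
E
```

```text
{'time_s': 0.0, 'q': array([ 9.94697876e-01,  1.81563258e-01,  1.60801552e+00,  1.97453995e-05,
        1.35377837e+00, -2.06314277e-01]), 'dq': array([ 1.31926355e-03, -2.29800989e-03,  5.98952814e-05, -3.12545823e-04,
        1.13001720e-03,  7.99967154e-04]), 'joint_efforts': array([-4.08021906e-04, -4.44868362e+01, -3.51337373e+01, -9.92735545e-05,
        9.16380814e-03,  1.60847293e-05]), 'eef_pos': array([0.20749244, 0.53566735, 0.23036802]), 'eef_rot': array([-3.45316063e-04,  1.83842487e-01,  9.82955320e-01, -8.11919542e-04]), 'wrist_force': array([ 1.15420753, -0.74084413,  0.72296242]), 'torque': array([-0.0300179 , -0.00217683,  0.02089854]), 'grasp_force': 0.0, 'opening': 1.002282699245616}
scene [0.84824849 0.32971119 0.98787321] [-0.29999444 -0.4407675  -0.8460067 ] -0.07168141778015018
rack 0.69 [373. 313. 138. 140.] 9421 med [0.497 0.049 0.013] zmax 0.065 rect 496 38 [168. 266.] 3.0 [136. 118. 100.]
hook_stand 0.72 [278. 377. 105. 128.] 5759 med [0.762 0.073 0.015] zmax 0.153 rect 703 57 [ 91. 200.] 5.3 [136.  87.  52.]
net_handle 0.73 [487. 426.  72.  80.] 1229 med 
[... 3163 characters left out ...]
7.  17.  17.] 226 med [ 0.57  -0.33   0.088] zmax 0.093 rect 574 -327 [39. 37.] 24.7 [202.  64.  53.]
lure_a 0.71 [435. 387.  15.  49.] 420 med [ 0.501 -0.553  0.019] zmax 0.025 rect 506 -545 [120.  22.] 63.2 [189.  83.  61.]
lure_a 0.56 [306. 166.  18.  21.] 154 med [0.677 0.231 0.017] zmax 0.024 rect 680 226 [138.  40.] 57.0 [ 94. 113.  82.]
reel 0.56 [423. 258.  28.  43.] 796 med [ 0.711 -0.273  0.04 ] zmax 0.065 rect 729 -247 [65. 24.] 55.9 [187. 181. 168.]
reel 0.55 [341. 178.  54.  44.] 486 med [0.674 0.044 0.109] zmax 0.13 rect 673 51 [ 17. 113.] 3.1 [65. 42. 29.]
clipper 0.59 [288. 321.  19.  26.] 277 med [ 0.333 -0.226  0.014] zmax 0.023 rect 335 -224 [77. 22.] 82.4 [224. 216. 199.]
```

View pics/scene.png

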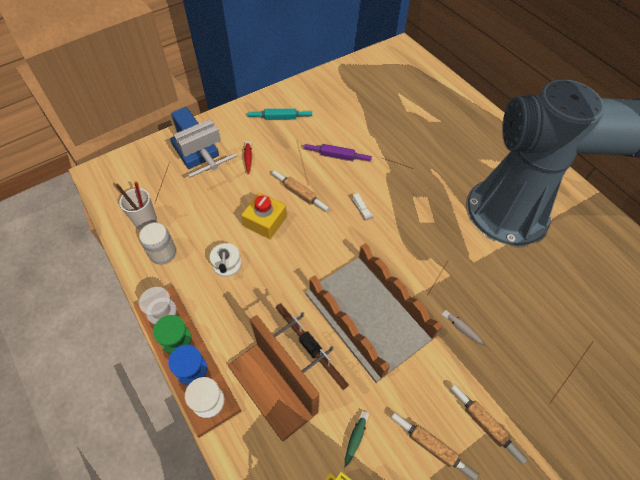

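View pics/side.png

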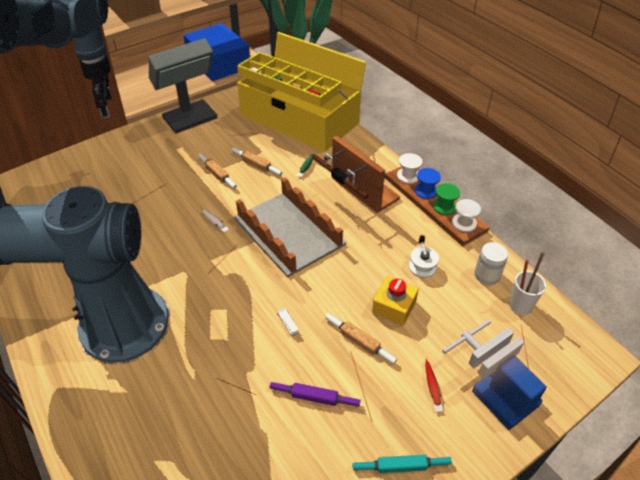

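The scene picture shows five rod-shaped things. Cork-coloured rods are at scene px (301,193), (436,445) and (488,423). A purple one is at (337,152) and a turquoise one at (278,116). The cork three fit the description and the coloured two are look-alikes. The net handle hangs at (311,348) and the red mushroom is at (264,205). I'll confirm the rods in a crop and start the button approach.

```bash
cat >> h.py <<'E'
def rel(x,y,z,phi=None):
    o=get_obs(); Rt=q2R(o['eef_rot']); d=Rt.T@(np.array([x,y,z])-o['eef_pos'])
    p0=np.degrees(np.arctan2(Rt[1,1],Rt[0,1])); t=0
    if phi is not None:
        t=((p0-phi)+90)%180-90
    print('shift',(d/.4).round(4),'turn',round(t/180,4),'phi0',round(p0,1),'q6',np.degrees(o['q'][5]).round(),'xw',Rt[:,0].round(3),'yw',Rt[:,1].round(3))
E
python3 - <<'E'
from h import *
c=shot('scene')
f=lambda b:cv2.resize(c['image'][b[1]:b[3],b[0]:b[2]],(390,290),interpolation=cv2.INTER_CUBIC)
im=np.vstack([np.hstack([f((250,90,380,220)),f((380,360,540,479))]),np.hstack([f((240,280,400,400)),f((235,180,300,240))])])
cv2.imwrite('pics/crop.png',im[:,:,::-1])
rel(.5735,-.324,.2,-30)
E
```

```text
shift [-1.6297 -1.6746  0.0782] turn -0.4511 phi0 68.8 q6 -12.0 xw [-0.932  0.361  0.   ] yw [0.361 0.932 0.   ]
```

View pics/crop.png

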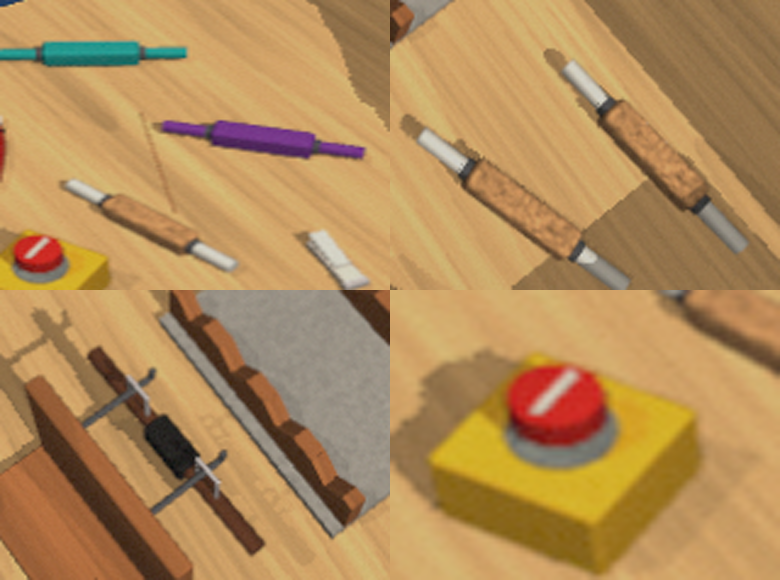

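The crop confirms it: three cork rods (one by the stop box, two at the right front), with purple and turquoise look-alikes to leave alone.

play_rows(
  plan=[
    [0,[-0.08,-0.083,0],0],
    [0,[-0.16,-0.166,0],0],
    [0,[-0.25,-0.25,0],0],
    [0,[-0.33,-0.333,0],0],
    [0,[-0.41,-0.416,0],0],
    [0,[-0.49,-0.5,0],0],
    [0,[-0.57,-0.583,0],0],
    [0,[-0.66,-0.666,0],0],
    [0,[-0.74,-0.75,0],0],
    [0,[-0.8,-0.82,0],0],
  ],
)

```text
time_s: 2.05
eef_pos: [0.3885, 0.1124, 0.2317]
eef_rot: [0.001, 0.184, 0.983, -0.0]
wrist_force: [0.2, 0.0, 0.2]
opening: 0.003
grasp_force: 0.0
```

play_rows(
  plan=[
    [0,[-0.08,-0.083,0],0],
    [0,[-0.16,-0.166,0],0],
    [0,[-0.25,-0.25,0],0],
    [0,[-0.33,-0.333,0],0],
    [0,[-0.41,-0.416,0],0],
    [0,[-0.49,-0.5,0],0],
    [0,[-0.57,-0.583,0],0],
    [0,[-0.66,-0.666,0],0],
    [0,[-0.74,-0.75,0],0],
    [0,[-0.83,-0.855,0.08],0],
  ],
)

```text
time_s: 3.05
eef_pos: [0.5723, -0.3165, 0.21]
eef_rot: [0.004, 0.184, 0.983, -0.002]
wrist_force: [0.9, -0.5, 1.3]
opening: -0.001
grasp_force: 0.0
```

Run:
```python
from h import *
c=shot('wrist'); save(c,'w1')
o=get_obs();print(o['eef_pos'],o['wrist_force'],o['time_s'])
for d in masks_of(c,'stop_top')[:2]:
    P=cloud(c,d['mask']); z=np.percentile(P[:,2],95); t=P[abs(P[:,2]-z)<.004]
    print(d['conf'],d['rect'],z,t.mean(0),(t.max(0)+t.min(0))/2,np.ptp(t,0))
rel(.5735,-.324,.11,17)
```

```text
[ 0.5700607  -0.32075217  0.20025814] [-4.34222268 -0.79134508 -4.70983521] 3.1
0.97 [315.6, 229.8, 58.4, 55.7] 0.08918861076623971 [ 0.57232952 -0.32482393  0.08761837] [ 0.57295778 -0.32522492  0.08805601] [0.04082665 0.04099469 0.00561419]
shift [-0.0206 -0.0122  0.2251] turn 0.2865 phi0 68.6 q6 -108.0 xw [-0.931  0.365  0.007] yw [0.365 0.931 0.001]
```

play_rows(
  plan=[
    [0,[0,0,0.08],0.0477],
    [0,[0,0,0.15],0.0954],
    [0,[0,0,0.2],0.143],
    [0,[0,0,0.235],0.19],
    [0,[0,0,0.255],0.238],
    [0,[0,0,0.265],0.2865],
    [0,[0,0,0.27],0.2865],
    [0,[0,0,0.28],0.2865],
    [0,[0,0,0.287],0.2865],
    [0,[0,0,0.292],0.2865],
  ],
)

```text
time_s: 4.15
eef_pos: [0.5696, -0.3128, 0.0895]
eef_rot: [0.0, 0.592, 0.806, 0.0]
wrist_force: [0.6, -0.1, -0.4]
opening: 0.002
grasp_force: 0.0
```

play_rows(
  plan=[
    [0,[0,0,0.003],0],
    [0,[0,0,0.005],0],
    [0,[0,0,0.006],0],
    [0,[0,0,0.006],0],
    [0,[0,0,0.006],0],
    [0,[0,0,0.006],0],
  ],
)

```text
time_s: 4.75
eef_pos: [0.5696, -0.3128, 0.0872]
eef_rot: [0.0, 0.593, 0.805, 0.0]
wrist_force: [-1.4, 1.2, 3.5]
opening: -0.002
grasp_force: 1.6
```

play_rows(
  plan=[
    [0,[0,0,-0.012],0],
    [0,[-0.031,0,-0.012],0],
    [0,[-0.031,0,-0.005],0],
    [0,[-0.031,0,0.002],0],
    [0,[-0.031,0,0.008],0],
    [0,[-0.031,0,0.013],0],
    [0,[-0.031,0,0.018],0],
    [0,[-0.031,0,0.021],0],
    [0,[-0.031,0,0.022],0],
    [0,[-0.031,0,0.022],0],
  ],
)

```text
time_s: 5.75
eef_pos: [0.5737, -0.3252, 0.0797]
eef_rot: [0.001, 0.593, 0.805, -0.0]
wrist_force: [-1.3, -2.1, 8.8]
opening: -0.001
grasp_force: 4.6
```

play_rows(
  plan=[
    [0,[0,0,0.003],0],
    [0,[0,0,0.004],0],
    [0,[0,0,0.004],0],
    [0,[0,0,0.004],0],
  ],
)

```text
time_s: 6.15
eef_pos: [0.5738, -0.3253, 0.0793]
eef_rot: [0.001, 0.593, 0.805, -0.0]
wrist_force: [-4.6, 1.1, 15.2]
opening: -0.004
grasp_force: 8.1
```

play_rows(
  plan=[
    [0,[0,0,-0.1],0],
    [60,[0,0,-0.18],0],
    [60,[0,-0.1,-0.2],0],
    [60,[0.01,-0.2,-0.2],0],
    [60,[0.019,-0.28,-0.2],0],
    [60,[0.019,-0.322,-0.2],0],
    [60,[0.019,-0.322,-0.2],0],
    [60,[0.019,-0.322,-0.2],0],
    [60,[0.019,-0.322,-0.2],0],
  ],
)

```text
time_s: 7.05
eef_pos: [0.449, -0.3553, 0.1565]
eef_rot: [0.0, 0.593, 0.805, 0.0]
wrist_force: [0.0, -0.8, -0.3]
opening: 0.699
grasp_force: 0.0
```

```bash
cat >> h.py <<'E'
def rods(n,label='rod_handle0',zmin=0,cm=.3):
    c=shot(n)
    for d in masks_of(c,label):
        if d['conf']<cm: continue
        P=cloud(c,d['mask'])
        if len(P)<30: continue
        if n!='wrist': P=P[P[:,2]>.006]
        z=np.percentile(P[:,2],95); (a,b),(w,h),t=cv2.minAreaRect(P[:,:2].astype(np.float32)*1000)
        if w>h: t+=90
        print(n,label,round(d['conf'],2),np.round(d['rect']),'ctr',round(a),round(b),'size',round(w),round(h),'closephi',round(t,1),'ztop',z.round(3),c['image'][d['mask']].mean(0).round())
    return c
E
python3 - <<'E'
from h import *
c=rods('wrist'); save(c,'w2')
c=rods('scene'); rods('side')
for d in masks_of(c,'stop_top')[:3]: print(d['conf'],np.percentile(cloud(c,d['mask'])[:,2],[90,97]))
rel(.4485,-.356,.004,17)
E
```

```text
wrist rod_handle0 0.91 [120. 434. 140.  92.] ctr 376 -543 size 319 163 closephi 150.4 ztop 0.026 [13. 83. 78.]
wrist rod_handle0 0.64 [ 96. 228. 151. 216.] ctr 277 -421 size 46 211 closephi 48.4 ztop 0.026 [61. 26. 72.]
wrist rod_handle0 0.59 [321. 210.  38. 251.] ctr 449 -364 size 29 211 closephi 17.5 ztop 0.026 [166. 130.  97.]
scene rod_handle0 0.7 [300. 191.  59.  43.] ctr 449 -354 size 29 198 closephi 16.0 ztop 0.027 [168. 135. 100.]
scene rod_handle0 0.69 [435. 446.  82.  68.] ctr 567 344 size 28 197 closephi 17.9 ztop 0.028 [167. 134. 100.]
scene rod_handle0 0.64 [265. 116.  30.   9.] ctr 409 -522 size 339 92 closephi 169.4 ztop 0.029 [ 39. 117. 108.]
scene rod_handle0 0.63 [336. 151.  67.  18.] ctr 314 -415 size 132 205 closephi 86.1 ztop 0.028 [78. 43. 85.]
side rod_handle0 0.94 [362. 340.  70.  54.] ctr 448 -357 size 32 198 closephi 16.2 ztop 0.029 [209. 173. 127.]
side rod_handle0 0.93 [402. 463.  99.  24.] ctr 338 -647 size 30 197 closephi 58.8 ztop 0.029 [ 45. 131. 120.]
side rod_handle0 0.61 [220. 171.  35.  31.] ctr 446 367 size 30 194 closephi 6.4 ztop 0.03 [199. 161. 116.]
side rod_handle0 0.61 [247. 159.  30.  21.] ctr 445 78 size 738 70 closephi 160.2 ztop 0.029 [190. 149. 102.]
side rod_handle0 0.57 [317. 395.  87.  26.] ctr 280 -420 size 28 194 closephi 44.0 ztop 0.029 [ 97.  45. 112.]
0.68 [0.02207196 0.02325055]
0.5 [0.0810606  0.08197626]
shift [-1.600e-03  1.000e-04  3.813e-01] turn 0.0015 phi0 17.3 q6 -68.0 xw [-0.297  0.955  0.   ] yw [ 0.955  0.297 -0.   ]
```

play_rows(
  plan=[
    [60,[0,0,0.1],0],
    [60,[0,0,0.2],0],
    [60,[0,0,0.29],0],
    [60,[0,0,0.35],0],
    [60,[0,0,0.378],0],
    [60,[0,0,0.381],0],
    [20,[0,0,0.381],0],
    [20,[0,0,0.381],0],
    [20,[0,0,0.381],0],
    [20,[0,0,0.381],0],
  ],
)

```text
time_s: 8.4
eef_pos: [0.4491, -0.3569, 0.0063]
eef_rot: [0.002, 0.593, 0.805, -0.0]
wrist_force: [0.4, 0.1, 6.6]
opening: 0.311
grasp_force: 60.5
```

play_rows(
  plan=[
    [20,[0,0,0],0],
    [20,[0,0,0],0],
    [20,[0,0,-0.05],0],
    [20,[0,0,-0.12],0],
    [20,[0,0,-0.2],0],
    [20,[0,0,-0.28],0],
    [20,[0,0,-0.34],0],
    [20,[0,0,-0.36],0],
    [20,[0,0,-0.36],0],
    [20,[0,0,-0.36],0],
  ],
)

```text
time_s: 9.4
eef_pos: [0.4474, -0.3549, 0.1469]
eef_rot: [-0.001, 0.593, 0.805, 0.0]
wrist_force: [0.0, 0.3, -1.6]
opening: 0.313
grasp_force: 59.5
```

play_rows(
  plan=[
    [20,[0.05,0.02,-0.03],-0.042],
    [20,[0.13,0.06,-0.05],-0.084],
    [20,[0.23,0.105,-0.05],-0.127],
    [20,[0.33,0.155,-0.05],-0.169],
    [20,[0.43,0.205,-0.05],-0.211],
    [20,[0.53,0.25,-0.05],-0.253],
    [20,[0.63,0.295,-0.05],-0.295],
    [20,[0.72,0.34,-0.05],-0.337],
    [20,[0.79,0.375,-0.05],-0.38],
    [20,[0.819,0.387,-0.05],-0.4217],
  ],
)

```text
time_s: 10.4
eef_pos: [0.4975, 0.0062, 0.1662]
eef_rot: [-0.002, -0.032, 0.999, 0.001]
wrist_force: [0.4, -1.3, -1.2]
opening: 0.31
grasp_force: 65.2
```

Run:
```python
from h import *
rods('wrist');o=get_obs();print(o['eef_pos'],o['opening'],o['grasp_force'])
c=shot('scene')
for l in('rack',):
  for d in masks_of(c,l)[:1]:
    P=cloud(c,d['mask']); 
    for lo,hi in((.008,.02),(.055,.075)):
      Q=P[(P[:,2]>lo)&(P[:,2]<hi)]; print(lo,cv2.minAreaRect(Q[:,:2].astype(np.float32)*1000),np.percentile(Q[:,2],[50,97]))
rel(.498,.004,.05,93.2)
```

```text
wrist rod_handle0 0.82 [322. 239.  83. 388.] ctr 562 18 size 67 330 closephi 88.5 ztop 0.186 [172. 134. 100.]
wrist rod_handle0 0.78 [604. 323.  71.  43.] ctr 582 289 size 88 45 closephi 178.3 ztop 0.025 [155. 134. 112.]
[0.49752056 0.00514461 0.16633063] 0.3138012713530726 65.15564918518066Traceback (most recent call last):
  File "<stdin>", line 8, in <module>
    return _quantile_unchecked(
        a, q, axis, out, overwrite_input, method, keepdims, weights)
    return _ureduce(a,
                    func=_quantile_ureduce_func,
    ...<5 lines>...
                    overwrite_input=overwrite_input,
                    method=method)
    r = func(a, **kwargs)
    result = _quantile(arr,
                       quantiles=q,
    ...<2 lines>...
                       out=out,
                       weights=wgt)
    slices_having_nans = np.isnan(arr[-1, ...])
                                  ~~~^^^^^^^^^
IndexError: index -1 is out of bounds for axis 0 with size 0
```

play_rows(
  plan=[
    [20,[0,0,0.08],0],
    [20,[0,0,0.16],0],
    [20,[0,0,0.22],0],
    [20,[0,0,0.255],0],
    [20,[0,0,0.275],0],
    [20,[0,0,0.285],0],
    [20,[0,0,0.291],0],
    [20,[0,0,0.293],0],
    [20,[0,0,0.293],0],
  ],
)

```text
time_s: 11.5
eef_pos: [0.4994, 0.003, 0.0518]
eef_rot: [0.001, -0.027, 1.0, -0.0]
wrist_force: [0.2, 0.6, 0.1]
opening: 0.312
grasp_force: 65.1
```

play_rows(
  plan=[
    [20,[0,0,0.003],0],
    [20,[0,0,0.006],0],
    [20,[0,0,0.006],0],
    [45,[0,0,0.006],0],
    [45,[0,0,0.006],0],
    [45,[0,0,0.006],0],
    [45,[0,0,-0.05],0],
    [45,[0,0,-0.15],0],
    [45,[0,0,-0.25],0],
    [45,[0,0,-0.3],0],
  ],
)

```text
time_s: 12.5
eef_pos: [0.5003, 0.0027, 0.1746]
eef_rot: [0.002, -0.027, 1.0, -0.001]
wrist_force: [1.6, -0.5, -0.5]
opening: 0.528
grasp_force: 0.0
```

Run:
```python
from h import *
c=rods('scene'); save(c,'s2',(220,240,480,480),2.5); rods('side');rods('wrist')
rel(.567,.3415,.16,17.2);rel(.445,.371,.16,6.3)
```

```text
scene rod_handle0 0.96 [278. 116.  63.  11.] ctr 339 -643 size 30 191 closephi 61.0 ztop 0.028 [ 46. 126. 115.]
scene rod_handle0 0.91 [363. 292.  70.  50.] ctr 499 0 size 196 67 closephi 106.3 ztop 0.072 [188. 153. 117.]
scene rod_handle0 0.8 [329. 153.  54.  16.] ctr 297 -431 size 32 152 closephi 41.9 ztop 0.028 [107.  57. 118.]
scene rod_handle0 0.75 [435. 446.  84.  66.] ctr 566 344 size 30 197 closephi 19.3 ztop 0.028 [177. 141. 105.]
scene rod_handle0 0.71 [488. 425.  73.  78.] ctr 445 373 size 30 192 closephi 7.2 ztop 0.028 [166. 132.  97.]
side rod_handle0 0.89 [296. 225.  63.  38.] ctr 497 28 size 200 84 closephi 94.7 ztop 0.073 [176. 140. 103.]
side rod_handle0 0.86 [257. 160.  52.  25.] ctr 566 339 size 32 201 closephi 20.7 ztop 0.029 [176. 139.  99.]
side rod_handle0 0.8 [217. 171.  35.  32.] ctr 445 367 size 33 195 closephi 5.7 ztop 0.03 [187. 149. 106.]
side rod_handle0 0.68 [402. 464.  99.  21.] ctr 337 -647 size 30 196 closephi 59.0 ztop 0.029 [ 43. 134. 122.]
wrist rod_handle0 0.72 [328. 216.  47. 273.] ctr 494 4 size 203 35 closephi 90.8 ztop 0.07 [187. 149. 112.]
wrist rod_handle0 0.6 [370. 218. 412. 247.] ctr 511 46 size 222 334 closephi 3.0 ztop 0.064 [145. 123. 106.]
wrist rod_handle0 0.56 [605. 318.  69.  45.] ctr 597 288 size 53 77 closephi 23.4 ztop 0.025 [139. 122. 104.]
shift [-0.2195  0.8346  0.0237] turn 0.4219 phi0 93.1 q6 -106.0 xw [-0.998 -0.055  0.003] yw [-0.055  0.998  0.001]
shift [0.081  0.925  0.0245] turn 0.4824 phi0 93.1 q6 -106.0 xw [-0.998 -0.055  0.003] yw [-0.055  0.998  0.001]
```

View pics/s2.png

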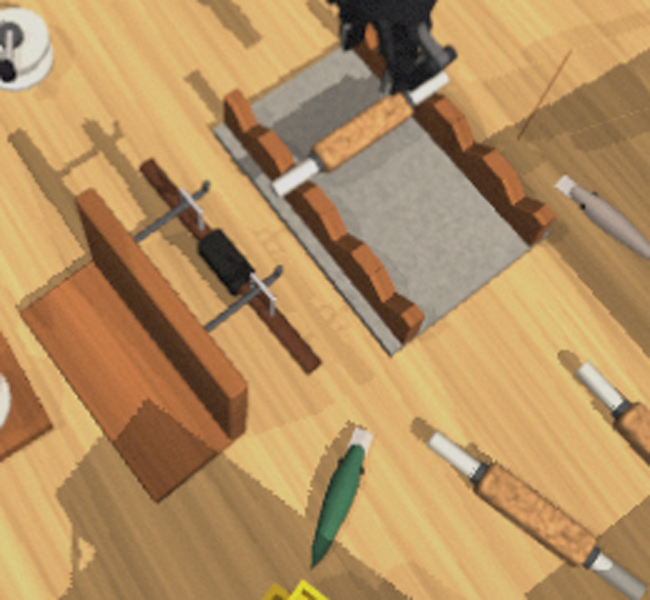

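Rod A lies in the slot 1 notches, at crop px (360,130). Next is rod B.

play_rows(
  plan=[
    [60,[-0.02,0.1,0.01],0.045],
    [60,[-0.05,0.2,0.02],0.09],
    [60,[-0.075,0.3,0.02],0.135],
    [60,[-0.1,0.4,0.02],0.18],
    [60,[-0.13,0.5,0.02],0.225],
    [60,[-0.155,0.6,0.02],0.27],
    [60,[-0.18,0.7,0.02],0.315],
    [60,[-0.205,0.79,0.02],0.36],
    [60,[-0.219,0.834,0.02],0.4],
    [60,[-0.219,0.834,0.02],0.418],
  ],
)

```text
time_s: 13.8
eef_pos: [0.5668, 0.3435, 0.1603]
eef_rot: [-0.001, 0.589, 0.808, -0.001]
wrist_force: [0.5, -0.8, -0.3]
opening: 0.703
grasp_force: 0.0
```

Run:
```python
from h import *
rods('wrist')
rel(.567,.3415,.005,18)
```

```text
wrist rod_handle0 0.93 [180. 134.  53. 264.] ctr 441 363 size 38 206 closephi 6.5 ztop 0.026 [140. 108.  78.]
wrist rod_handle0 0.66 [322. 211.  38. 244.] ctr 566 341 size 28 197 closephi 19.0 ztop 0.026 [167. 130.  95.]
shift [1.000e-04 2.500e-03 3.885e-01] turn -0.0002 phi0 18.0 q6 3.0 xw [-0.308  0.951 -0.   ] yw [ 0.951  0.308 -0.004]
```

play_rows(
  plan=[
    [60,[0,0,0.1],0],
    [60,[0,0,0.2],0],
    [60,[0,0,0.29],0],
    [60,[0,0,0.35],0],
    [60,[0,0,0.38],0],
    [60,[0,0,0.386],0],
    [20,[0,0,0.386],0],
    [20,[0,0,0.386],0],
    [20,[0,0,0.386],0],
    [20,[0,0,0.386],0],
  ],
)

```text
time_s: 14.9
eef_pos: [0.5694, 0.3416, 0.0109]
eef_rot: [0.001, 0.588, 0.809, 0.002]
wrist_force: [-0.0, -0.6, 7.1]
opening: 0.31
grasp_force: 61.6
```

play_rows(
  plan=[
    [20,[0,0,0],0],
    [20,[0,0,0],0],
    [20,[0,0,-0.05],0],
    [20,[0,0,-0.12],0],
    [20,[0,0,-0.2],0],
    [20,[0,0,-0.28],0],
    [20,[0,0,-0.36],0],
    [20,[0,0,-0.4],0],
    [20,[0,0,-0.4],0],
    [20,[0,0,-0.4],0],
  ],
)

```text
time_s: 15.9
eef_pos: [0.5672, 0.3408, 0.1674]
eef_rot: [-0.0, 0.588, 0.809, -0.001]
wrist_force: [-1.0, -0.5, -2.6]
opening: 0.313
grasp_force: 60.8
```

Run:
```python
from h import *
rel(.4908,.136,.165,93.2)
```

```text
shift [-0.4284 -0.3393  0.0066] turn -0.4183 phi0 17.9 q6 3.0 xw [-0.308  0.952 -0.   ] yw [ 0.952  0.308 -0.001]
```

play_rows(
  plan=[
    [20,[-0.02,-0.02,-0.01],-0.042],
    [20,[-0.07,-0.055,-0.01],-0.084],
    [20,[-0.12,-0.095,-0.01],-0.126],
    [20,[-0.17,-0.135,-0.01],-0.168],
    [20,[-0.22,-0.175,-0.01],-0.21],
    [20,[-0.27,-0.215,-0.01],-0.252],
    [20,[-0.32,-0.255,-0.01],-0.294],
    [20,[-0.37,-0.295,0],-0.336],
    [20,[-0.41,-0.325,0],-0.378],
    [20,[-0.428,-0.339,0.005],-0.418],
  ],
)

```text
time_s: 16.9
eef_pos: [0.4894, 0.1349, 0.1641]
eef_rot: [-0.002, -0.03, 1.0, -0.0]
wrist_force: [0.2, 0.4, -1.9]
opening: 0.309
grasp_force: 60.7
```

Run:
```python
from h import *
rel(.4908,.136,.051,93.2); rods('wrist')
```

```text
shift [-0.005   0.0025  0.2827] turn 0.001 phi0 93.4 q6 -91.0 xw [-0.998 -0.059  0.005] yw [-0.059  0.998 -0.   ]
wrist rod_handle0 0.92 [569. 186. 142.  45.] ctr 451 334 size 34 126 closephi 6.3 ztop 0.026 [178. 139. 100.]
wrist rod_handle0 0.88 [138. 224.  62. 275.] ctr 520 -10 size 240 61 closephi 93.0 ztop 0.07 [149. 119.  93.]
wrist rod_handle0 0.71 [321. 242.  80. 386.] ctr 530 140 size 285 58 closephi 101.3 ztop 0.18 [167. 130.  97.]
wrist rod_handle0 0.35 [190. 221. 380. 255.] ctr 513 10 size 226 339 closephi 3.4 ztop 0.065 [139. 116.  99.]
```

play_rows(
  plan=[
    [20,[0,0.002,0.08],0],
    [20,[0,0.002,0.16],0],
    [20,[0,0.002,0.22],0],
    [20,[0,0.002,0.25],0],
    [20,[0,0.002,0.268],0],
    [20,[0,0.002,0.275],0],
    [20,[0,0.002,0.281],0],
    [20,[0,0.002,0.285],0],
    [20,[0,0.002,0.285],0],
  ],
)

```text
time_s: 17.9
eef_pos: [0.4924, 0.1372, 0.0544]
eef_rot: [0.001, -0.027, 1.0, -0.0]
wrist_force: [-4.0, -1.3, 6.2]
opening: 0.313
grasp_force: 61.6
```

Contact; release and rise.

play_rows(
  plan=[
    [20,[0,0,0],0],
    [45,[0,0,0],0],
    [45,[0,0,0],0],
    [45,[0,0,0],0],
    [45,[0,0,-0.04],0],
    [45,[0,0,-0.12],0],
    [45,[0,0,-0.22],0],
    [60,[0,0,-0.28],0],
    [60,[0,0,-0.28],0],
  ],
)

```text
time_s: 18.8
eef_pos: [0.4944, 0.1375, 0.169]
eef_rot: [0.004, -0.028, 1.0, 0.0]
wrist_force: [0.5, 0.1, 0.2]
opening: 0.701
grasp_force: 0.0
```

Run:
```python
from h import *
rods('side');rods('wrist')
rel(.445,.371,.16,6.5)
```

```text
side rod_handle0 0.96 [294. 224.  66.  38.] ctr 497 28 size 200 86 closephi 93.4 ztop 0.073 [164. 132.  99.]
side rod_handle0 0.94 [400. 466.  97.  20.] ctr 337 -648 size 28 195 closephi 58.3 ztop 0.029 [ 40. 142. 131.]
side rod_handle0 0.93 [316. 396.  91.  24.] ctr 280 -420 size 29 195 closephi 42.5 ztop 0.029 [ 89.  39. 104.]
side rod_handle0 0.62 [218. 170.  32.  32.] ctr 445 360 size 32 185 closephi 4.5 ztop 0.03 [183. 144. 101.]
side rod_handle0 0.61 [267. 198.  62.  32.] ctr 488 132 size 196 34 closephi 93.4 ztop 0.071 [164. 129.  93.]
wrist rod_handle0 0.94 [567. 181. 146.  44.] ctr 451 335 size 34 128 closephi 6.0 ztop 0.026 [167. 129.  94.]
wrist rod_handle0 0.74 [320. 218.  43. 279.] ctr 490 136 size 198 34 closephi 90.6 ztop 0.07 [179. 141. 107.]
wrist rod_handle0 0.56 [133. 220.  67. 270.] ctr 521 -11 size 243 63 closephi 93.2 ztop 0.07 [168. 133. 102.]
shift [0.0816 0.5898 0.0086] turn 0.4814 phi0 93.1 q6 -91.0 xw [-0.998 -0.055  0.002] yw [-0.055  0.998  0.   ]
```

play_rows(
  plan=[
    [60,[0.01,0.07,0],0.0477],
    [60,[0.02,0.15,0],0.0954],
    [60,[0.03,0.23,0],0.143],
    [60,[0.04,0.31,0],0.19],
    [60,[0.05,0.39,0],0.238],
    [60,[0.06,0.46,0],0.286],
    [60,[0.07,0.52,0],0.333],
    [60,[0.08,0.56,0],0.381],
    [60,[0.082,0.59,0],0.428],
    [60,[0.082,0.59,0.01],0.475],
  ],
)

```text
time_s: 20.0
eef_pos: [0.4446, 0.3723, 0.1591]
eef_rot: [-0.001, 0.66, 0.751, -0.001]
wrist_force: [0.0, -0.2, -0.4]
opening: 0.704
grasp_force: 0.0
```

Run:
```python
from h import *
rods('wrist')
rel(.445,.371,.005,6.3)
```

```text
wrist rod_handle0 0.94 [324. 212.  38. 251.] ctr 445 365 size 31 211 closephi 6.6 ztop 0.026 [166. 129.  93.]
wrist rod_handle0 0.56 [578. 373.  66.  35.] ctr 704 256 size 65 18 closephi 118.3 ztop 0.022 [67. 89. 62.]
shift [0.0008 0.0034 0.3831] turn 0.0073 phi0 7.6 q6 20.0 xw [-0.133  0.991 -0.001] yw [ 0.991  0.133 -0.004]
```

play_rows(
  plan=[
    [60,[0,0,0.1],0.007],
    [60,[0,0,0.2],0.007],
    [60,[0,0,0.29],0.007],
    [60,[0,0,0.35],0.007],
    [60,[0,0,0.378],0.007],
    [60,[0,0,0.384],0.007],
    [20,[0,0,0.384],0.007],
    [20,[0,0,0.384],0.007],
    [20,[0,0,0.384],0.007],
    [20,[0,0,0.384],0.007],
  ],
)

```text
time_s: 21.1
eef_pos: [0.4471, 0.3718, 0.0089]
eef_rot: [0.001, 0.666, 0.746, 0.002]
wrist_force: [-1.0, -0.0, 6.7]
opening: 0.313
grasp_force: 61.1
```

play_rows(
  plan=[
    [20,[0,0,0],0],
    [20,[0,0,0],0],
    [20,[0,0,-0.05],0],
    [20,[0,0,-0.12],0],
    [20,[0,0,-0.2],0],
    [20,[0,0,-0.28],0],
    [20,[0,0,-0.36],0],
    [20,[0,0,-0.4],0],
    [20,[0,0,-0.4],0],
    [20,[0,0,-0.4],0],
  ],
)

```text
time_s: 22.1
eef_pos: [0.4454, 0.3709, 0.1667]
eef_rot: [-0.0, 0.667, 0.745, -0.0]
wrist_force: [-0.3, -0.8, -1.5]
opening: 0.312
grasp_force: 60.2
```

Run:
```python
from h import *
rel(.4945,.070,.165,93.2)
```

```text
shift [-0.7613  0.0381  0.0043] turn -0.4822 phi0 6.4 q6 22.0 xw [-0.111  0.994 -0.   ] yw [ 0.994  0.111 -0.   ]
```

play_rows(
  plan=[
    [20,[-0.04,0,-0.01],-0.0475],
    [20,[-0.12,0.005,-0.01],-0.095],
    [20,[-0.2,0.01,-0.01],-0.142],
    [20,[-0.29,0.015,-0.01],-0.19],
    [20,[-0.38,0.02,-0.01],-0.237],
    [20,[-0.47,0.025,-0.01],-0.285],
    [20,[-0.56,0.03,-0.01],-0.332],
    [20,[-0.65,0.034,0],-0.38],
    [20,[-0.73,0.037,0],-0.427],
    [20,[-0.761,0.038,0.005],-0.474],
  ],
)

```text
time_s: 23.1
eef_pos: [0.4939, 0.0676, 0.1632]
eef_rot: [-0.002, -0.016, 1.0, -0.0]
wrist_force: [-0.9, 0.5, -0.5]
opening: 0.315
grasp_force: 60.2
```

Run:
```python
from h import *
rel(.4945,.070,.052,93.2); print(get_obs()['eef_pos'])
```

```text
shift [-0.0026  0.0059  0.2779] turn -0.0075 phi0 91.9 q6 -98.0 xw [-0.999 -0.032  0.003] yw [-0.032  0.999 -0.   ]
[0.49388928 0.06764632 0.16315843]
```

play_rows(
  plan=[
    [20,[0,0.005,0.08],-0.007],
    [20,[0,0.005,0.16],-0.007],
    [20,[0,0.005,0.22],-0.007],
    [20,[0,0.005,0.25],-0.007],
    [20,[0,0.005,0.268],-0.007],
    [20,[0,0.005,0.275],-0.007],
    [20,[0,0.005,0.28],-0.007],
    [20,[0,0.005,0.28],-0.007],
  ],
)

```text
time_s: 23.9
eef_pos: [0.4954, 0.0722, 0.0539]
eef_rot: [0.001, -0.025, 1.0, -0.0]
wrist_force: [-0.8, 0.5, -1.7]
opening: 0.309
grasp_force: 60.2
```

play_rows(
  plan=[
    [20,[0,0,0.004],0],
    [20,[0,0,0.006],0],
    [45,[0,0,0.006],0],
    [45,[0,0,0.006],0],
    [45,[0,0,0.006],0],
    [45,[0,0,-0.04],0],
    [45,[0,0,-0.12],0],
    [45,[0,0,-0.22],0],
    [50,[0,0,-0.32],0],
    [50,[0,0,-0.34],0],
  ],
)

```text
time_s: 24.9
eef_pos: [0.4976, 0.0722, 0.1943]
eef_rot: [0.004, -0.025, 1.0, -0.0]
wrist_force: [0.8, -0.8, -0.3]
opening: 0.582
grasp_force: 0.0
```

Run:
```python
from h import *
rods('side');rods('scene',cm=.5);
for n in('side','scene'):
    c=shot(n)
    for d in masks_of(c,'net_handle')[:3]:
        P=cloud(c,d['mask']); print(d['conf'],d['rect'])
        Q=P[(P[:,2]>.088)&(P[:,2]<.12)&(P[:,0]>.6)]
        if len(Q)>20: print(len(Q),cv2.minAreaRect(Q[:,:2].astype(np.float32)*1000),np.percentile(Q[:,2],[5,50,97]))
        D=Q[np.abs(Q[:,1]-np.median(Q[:,1]))<.06] if len(Q) else Q
rel(.675,.05,.19,3.6)
```

```text
side rod_handle0 0.96 [401. 465.  97.  18.] ctr 338 -649 size 31 197 closephi 56.7 ztop 0.029 [ 42. 139. 128.]
side rod_handle0 0.85 [282. 211.  56.  32.] ctr 494 94 size 198 86 closephi 94.6 ztop 0.073 [170. 135.  99.]
side rod_handle0 0.65 [318. 394.  87.  24.] ctr 281 -418 size 31 195 closephi 43.5 ztop 0.029 [103.  48. 115.]
side rod_handle0 0.63 [295. 225.  60.  32.] ctr 499 3 size 198 35 closephi 94.6 ztop 0.073 [174. 138. 101.]
scene rod_handle0 0.94 [362. 295.  67.  48.] ctr 503 8 size 187 69 closephi 96.6 ztop 0.072 [188. 152. 116.]
scene rod_handle0 0.89 [278. 116.  63.  10.] ctr 342 -644 size 29 192 closephi 56.6 ztop 0.028 [ 41. 136. 127.]
scene rod_handle0 0.83 [336. 155.  68.  16.] ctr 284 -415 size 34 195 closephi 44.2 ztop 0.027 [103.  55. 112.]
scene rod_handle0 0.75 [401. 337.  70.  61.] ctr 491 137 size 199 28 closephi 92.7 ztop 0.071 [183. 149. 114.]
scene rod_handle0 0.72 [375. 320.  56.  43.] ctr 515 83 size 159 53 closephi 92.3 ztop 0.072 [184. 143. 104.]
scene rod_handle0 0.5 [362. 210.  19.  27.] ctr 338 -219 size 76 23 closephi 175.5 ztop 0.02 [194. 185. 170.]
0.66 [341.2, 179.2, 51.9, 45.2]
431 ((675.2235717773438, 49.188804626464844), (30.338336944580078, 213.60543823242188), 2.3144075870513916) [0.0984163  0.10917783 0.11624581]
0.29 [289.6, 226.8, 111.9, 98.1]
0.73 [311.1, 348.0, 74.1, 85.6]
835 ((675.8604125976562, 56.58787155151367), (25.051738739013672, 218.2397918701172), 4.475098609924316) [0.10338865 0.11016744 0.11626958]
0.37 [361.5, 207.9, 23.0, 27.1]
shift [-0.4499 -0.0788 -0.008 ] turn 0.4961 phi0 92.9 q6 -98.0 xw [-0.999 -0.051  0.003] yw [-0.051  0.999  0.   ]
```

play_rows(
  plan=[
    [50,[-0.04,-0.01,-0.03],0.047],
    [50,[-0.1,-0.02,-0.04],0.095],
    [50,[-0.16,-0.03,-0.04],0.143],
    [50,[-0.22,-0.04,-0.04],0.19],
    [50,[-0.28,-0.05,-0.04],0.238],
    [50,[-0.33,-0.06,-0.04],0.286],
    [50,[-0.38,-0.067,-0.04],0.333],
    [50,[-0.42,-0.07,-0.04],0.381],
    [50,[-0.44,-0.072,-0.04],0.428],
    [50,[-0.45,-0.072,-0.04],0.475],
  ],
)

```text
time_s: 26.3
eef_pos: [0.6761, 0.0524, 0.2032]
eef_rot: [-0.001, 0.662, 0.749, -0.001]
wrist_force: [0.4, 0.3, -0.0]
opening: 0.586
grasp_force: 0.0
```

Run:
```python
from h import *
c=shot('wrist'); save(c,'w3')
for d in masks_of(c,'net_handle')[:2]:
    P=cloud(c,d['mask']); print(d['conf'],d['rect'])
    Q=P[(P[:,2]>.088)&(P[:,2]<.125)]
    print(len(Q),cv2.minAreaRect(Q[:,:2].astype(np.float32)*1000),np.percentile(Q[:,2],[5,50,97]))
    H=P[P[:,2]>.125]; print(len(H),[H[H[:,1]>.052].mean(0),H[H[:,1]<.052].mean(0)] if len(H) else 0)
    v,u=np.nonzero(d['mask']); dark=c['image'][v,u].max(1)<45; X,ok=world(c,np.c_[u,v][dark]); X=X[ok]; print('dark',len(X),np.median(X,0),cv2.minAreaRect(X[:,:2].astype(np.float32)*1000))
rel(.6755,.0525,.0885,3.5); print(get_obs()['eef_pos'])
```

```text
0.65 [323.4, 216.0, 38.4, 322.7]
7666 ((675.6077270507812, 54.65277099609375), (23.98448944091797, 220.20797729492188), 6.190911293029785) [0.10454151 0.10976583 0.11518852]
791 [array([0.67085027, 0.10056805, 0.1451042 ]), array([0.67934577, 0.01371861, 0.1430113 ])]Traceback (most recent call last):
  File "<stdin>", line 8, in <module>
  File "h.py", line 19, in world
    uv=np.asarray(uv,float).reshape(-1,2); r=rays(c,uv)
                                             ~~~~^^^^^^
  File "h.py", line 16, in rays
    p=cv2.undistortPoints(uv,K,np.array([c['k1'],0,0,0,0.]),).reshape(-1,2)
      ~~~~~~~~~~~~~~~~~~~^^^^^^^^^^^^^^^^^^^^^^^^^^^^^^^^^^^^
cv2.error: OpenCV(4.12.0) /io/opencv/modules/calib3d/src/undistort.dispatch.cpp:347: error: (-215:Assertion failed) CV_IS_MAT(_src) && CV_IS_MAT(_dst) && (_src->rows == 1 || _src->cols == 1) && (_dst->rows == 1 || _dst->cols == 1) && _src->cols + _src->rows - 1 == _dst->rows + _dst->cols - 1 && (CV_MAT_TYPE(_src->type) == CV_32FC2 || CV_MAT_TYPE(_src->type) == CV_64FC2) && (CV_MAT_TYPE(_dst->type) == CV_32FC2 || CV_MAT_TYPE(_dst->type) == CV_64FC2) in function 'cvUndistortPointsInternal'
```

View pics/w3.png

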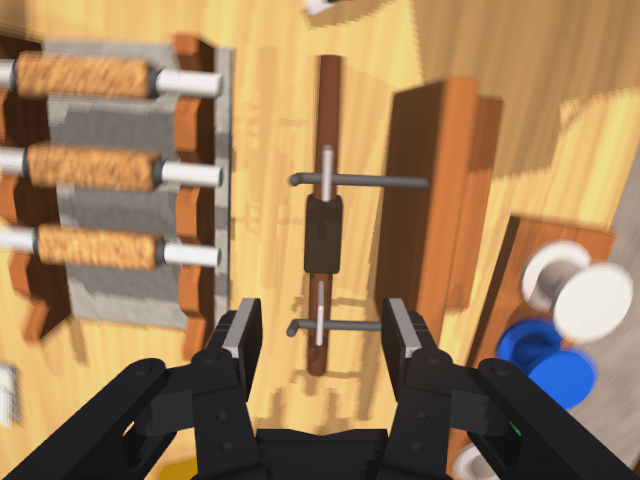

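play_rows(
  plan=[
    [50,[0.007,0,0.06],0.01],
    [50,[0.007,0,0.13],0.01],
    [50,[0.007,0,0.19],0.01],
    [50,[0.007,0,0.24],0.01],
    [50,[0.007,0,0.27],0.01],
    [50,[0.007,0,0.285],0.01],
    [50,[0.007,0,0.29],0.01],
    [50,[0.007,0,0.29],0.01],
  ],
)

```text
time_s: 27.2
eef_pos: [0.6703, 0.0555, 0.0861]
eef_rot: [-0.004, 0.67, 0.742, -0.004]
wrist_force: [-13.7, -1.5, -0.4]
opening: 0.588
grasp_force: 0.0
```

play_rows(
  plan=[
    [15,[0,0,0],0],
    [15,[0,0,0],0],
    [15,[0,0,0],0],
    [15,[0,0,0],0],
    [15,[0,0,0],0],
  ],
)

```text
time_s: 27.7
eef_pos: [0.6757, 0.0554, 0.0892]
eef_rot: [0.0, 0.672, 0.741, 0.0]
wrist_force: [0.1, -0.4, -0.3]
opening: 0.266
grasp_force: 62.4
```

play_rows(
  plan=[
    [15,[0,0,-0.015],0],
    [15,[0,0,-0.03],0],
    [15,[0,0,-0.043],0],
    [15,[0,0,-0.045],0],
    [15,[0,0,-0.045],0],
  ],
)

```text
time_s: 28.2
eef_pos: [0.6758, 0.0554, 0.1077]
eef_rot: [0.0, 0.672, 0.741, 0.0]
wrist_force: [0.0, 0.1, -1.5]
opening: 0.265
grasp_force: 62.3
```

play_rows(
  plan=[
    [15,[0,-0.03,0],0],
    [15,[0,-0.07,0],0],
    [15,[0,-0.11,0],0],
    [15,[0,-0.15,0],0],
    [15,[0,-0.17,-0.02],0],
    [15,[0,-0.18,-0.07],0],
    [15,[0,-0.18,-0.13],0],
    [15,[0,-0.18,-0.17],0],
    [15,[0,-0.18,-0.18],0],
    [15,[0,-0.18,-0.18],0],
  ],
)

```text
time_s: 29.2
eef_pos: [0.6044, 0.0483, 0.1798]
eef_rot: [0.001, 0.672, 0.741, 0.0]
wrist_force: [0.3, -0.6, -1.8]
opening: 0.267
grasp_force: 62.3
```

Run:
```python
from h import *
c=shot('wrist'); save(c,'w4')
c=shot('side'); save(c,'s4',(200,100,460,295),3)
rel(.502,-.062,.18,93.2)
rods('side','net_handle')
```

```text
shift [-0.2501 -0.279  -0.0048] turn -0.4866 phi0 5.6 q6 -12.0 xw [-0.098  0.995  0.   ] yw [ 0.995  0.098 -0.002]
side net_handle 0.56 [321. 163.  57.  45.] ctr 620 73 size 243 143 closephi 147.5 ztop 0.206 [69. 46. 32.]
```

View pics/s4.png

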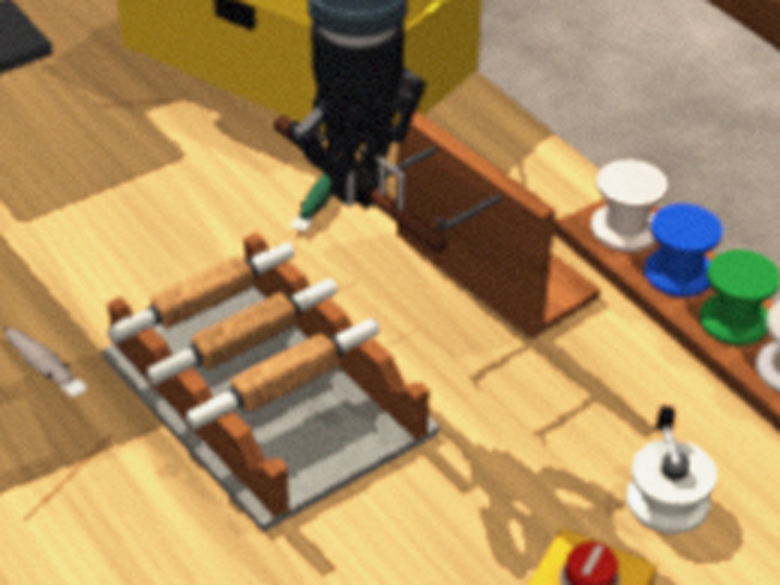

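The net handle is off the hooks, level, with its loops up (crop ~(370,195)). Three rods lie in the rack, and the near notch pair (slot 0) is free.

play_rows(
  plan=[
    [15,[-0.02,-0.03,-0.01],-0.047],
    [15,[-0.05,-0.06,-0.02],-0.095],
    [15,[-0.08,-0.1,-0.02],-0.143],
    [15,[-0.11,-0.13,-0.02],-0.19],
    [15,[-0.14,-0.16,-0.02],-0.238],
    [15,[-0.17,-0.19,-0.02],-0.286],
    [15,[-0.2,-0.22,-0.02],-0.333],
    [15,[-0.225,-0.25,-0.01],-0.381],
    [15,[-0.24,-0.27,0],-0.428],
    [15,[-0.25,-0.279,0],-0.475],
  ],
)

```text
time_s: 30.4
eef_pos: [0.501, -0.0623, 0.1775]
eef_rot: [-0.001, -0.012, 1.0, 0.0]
wrist_force: [-0.2, 0.0, -1.3]
opening: 0.272
grasp_force: 62.3
```

Run:
```python
from h import *
rel(.502,-.062,.06,93.2); o=get_obs(); print(o['eef_pos'],o['opening'])
```

```text
shift [-0.0033  0.0004  0.2938] turn -0.0099 phi0 91.4 q6 -112.0 xw [-1.    -0.025  0.003] yw [-0.025  1.     0.001]
[ 0.50103251 -0.06228971  0.17750878] 0.27190069337619044
```

play_rows(
  plan=[
    [15,[-0.002,0,0.08],-0.01],
    [15,[-0.002,0,0.16],-0.01],
    [15,[-0.002,0,0.23],-0.01],
    [15,[-0.002,0,0.28],-0.01],
    [15,[-0.002,0,0.305],-0.01],
    [15,[-0.002,0,0.32],-0.01],
    [15,[-0.002,0,0.33],-0.01],
    [15,[-0.002,0,0.334],-0.01],
    [15,[-0.002,0,0.334],-0.01],
  ],
)

```text
time_s: 31.3
eef_pos: [0.5039, -0.0622, 0.046]
eef_rot: [0.001, -0.025, 1.0, -0.0]
wrist_force: [-0.8, -0.1, -1.4]
opening: 0.267
grasp_force: 62.3
```

play_rows(
  plan=[
    [15,[0,0,0.003],0],
    [15,[0,0,0.005],0],
    [15,[0,0,0.005],0],
    [15,[0,0,0.005],0],
  ],
)

```text
time_s: 31.7
eef_pos: [0.5036, -0.0621, 0.0437]
eef_rot: [0.0, -0.025, 1.0, -0.0]
wrist_force: [-0.2, -0.5, -1.2]
opening: 0.269
grasp_force: 62.4
```

play_rows(
  plan=[
    [15,[0,0,0.003],0],
    [15,[0,0,0.006],0],
    [15,[0,0,0.006],0],
    [15,[0,0,0.006],0],
  ],
)

```text
time_s: 32.1
eef_pos: [0.5039, -0.0615, 0.0428]
eef_rot: [0.0, -0.025, 1.0, 0.0]
wrist_force: [-6.4, 4.9, 15.3]
opening: 0.263
grasp_force: 64.9
```

play_rows(
  plan=[
    [15,[0,0,-0.003],0],
    [40,[0,0,-0.003],0],
    [40,[0,0,-0.003],0],
    [40,[0,0,-0.003],0],
    [40,[0,0,-0.04],0],
    [40,[0,0,-0.1],0],
    [40,[0,0,-0.2],0],
    [40,[0,0,-0.3],0],
    [65,[0,0,-0.36],0],
    [65,[0,0,-0.36],0],
  ],
)

```text
time_s: 33.1
eef_pos: [0.5059, -0.0631, 0.1892]
eef_rot: [0.004, -0.025, 1.0, -0.002]
wrist_force: [0.9, -0.0, 0.3]
opening: 0.758
grasp_force: 0.0
```

Run:
```python
from h import *
c=shot('wrist')
c=rods('side',cm=.45); save(c,'s5',(200,100,460,295),3)
rods('side','net_handle'); rods('scene',cm=.45); c=rods('scene','net_handle')
for d in masks_of(c,'stop_top')[:3]: print(d['conf'],np.percentile(cloud(c,d['mask'])[:,2],[90,97]))
rel(.573,-.325,.18,20)
```

```text
side rod_handle0 0.8 [281. 209.  60.  36.] ctr 496 85 size 74 194 closephi 86.6 ztop 0.073 [182. 146. 106.]
side rod_handle0 0.8 [401. 464.  98.  20.] ctr 338 -648 size 30 197 closephi 59.0 ztop 0.029 [ 36. 120. 110.]
side rod_handle0 0.74 [316. 396.  91.  23.] ctr 279 -420 size 29 196 closephi 43.3 ztop 0.029 [116.  54. 132.]
side rod_handle0 0.7 [293. 226.  63.  34.] ctr 500 2 size 201 34 closephi 94.9 ztop 0.073 [176. 140. 102.]
side rod_handle0 0.65 [266. 198.  63.  32.] ctr 489 140 size 199 52 closephi 95.0 ztop 0.071 [172. 138. 101.]
side rod_handle0 0.55 [425. 258.  28.  45.] ctr 719 -266 size 80 73 closephi 109.1 ztop 0.058 [194. 188. 175.]
side net_handle 0.76 [310. 238.  73.  42.] ctr 502 -46 size 220 62 closephi 90.9 ztop 0.071 [68. 45. 33.]
scene rod_handle0 0.79 [321. 152.  36.  15.] ctr 406 -263 size 457 89 closephi 155.0 ztop 0.028 [116.  66. 118.]
scene rod_handle0 0.76 [365. 294.  70.  49.] ctr 499 5 size 197 28 closephi 93.1 ztop 0.072 [193. 157. 120.]
scene rod_handle0 0.75 [381. 317.  69.  57.] ctr 497 62 size 197 45 closephi 93.5 ztop 0.071 [182. 148. 114.]
scene rod_handle0 0.6 [404. 336.  71.  58.] ctr 491 130 size 198 42 closephi 93.3 ztop 0.071 [181. 147. 114.]
scene rod_handle0 0.55 [279. 114.  63.   9.] ctr 340 -645 size 33 194 closephi 59.6 ztop 0.029 [ 47. 106.  96.]
scene net_handle 0.77 [342. 275.  80.  50.] ctr 503 -70 size 221 44 closephi 92.7 ztop 0.09 [95. 72. 58.]
scene net_handle 0.35 [228. 257.  28.  31.] ctr 719 -263 size 78 74 closephi 110.9 ztop 0.062 [187. 182. 170.]
0.68 [0.08090078 0.08177308]
0.55 [0.02199331 0.02323784]
shift [-0.1415 -0.6657  0.0101] turn 0.405 phi0 92.9 q6 -113.0 xw [-0.999 -0.051  0.001] yw [-0.051  0.999  0.001]
```

View pics/s5.png

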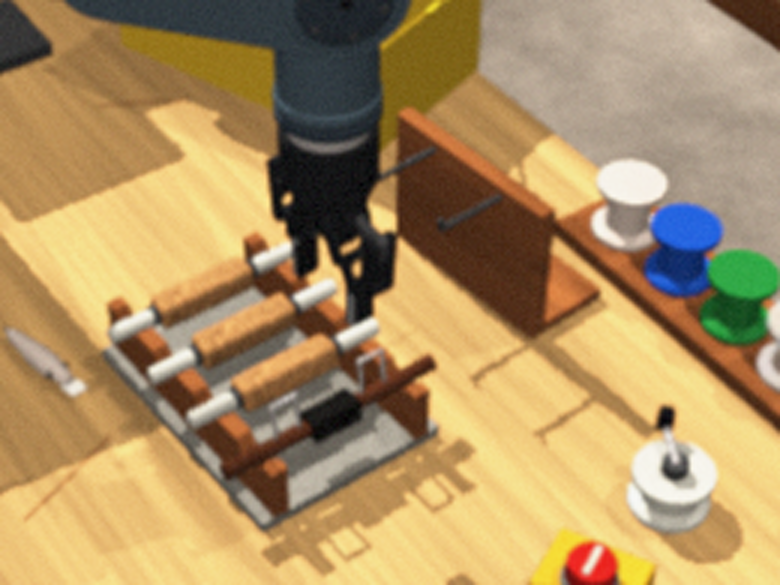

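All four parts lie in the notches and the button still reads down (81 mm). Now the twist.

play_rows(
  plan=[
    [65,[-0.01,-0.06,0],0],
    [65,[-0.03,-0.14,0],0],
    [65,[-0.05,-0.23,0],0],
    [65,[-0.07,-0.32,0],0],
    [65,[-0.09,-0.41,0],0],
    [65,[-0.105,-0.5,0],0],
    [65,[-0.12,-0.58,0],0],
    [65,[-0.135,-0.64,0],0],
    [65,[-0.1415,-0.666,0],0],
    [65,[-0.1415,-0.666,0.02],0],
  ],
)

```text
time_s: 34.6
eef_pos: [0.5739, -0.3267, 0.1775]
eef_rot: [0.001, -0.025, 1.0, -0.001]
wrist_force: [-0.1, 0.4, 0.0]
opening: 0.761
grasp_force: 0.0
```

Run:
```python
from h import *
c=shot('wrist')
for d in masks_of(c,'stop_top')[:2]:
    P=cloud(c,d['mask']); z=np.percentile(P[:,2],95); t=P[abs(P[:,2]-z)<.004]
    print(d['conf'],d['rect'],z,t.mean(0),(t.max(0)+t.min(0))/2,np.ptp(t,0))
rel(.573,-.325,.062); print(get_obs()['eef_pos'])
```

```text
0.76 [328.2, 237.7, 65.2, 65.3] 0.08106520801051391 [ 0.57207151 -0.32534475  0.07956708] [ 0.57288967 -0.3252225   0.0798158 ] [0.0407208  0.04089611 0.00547324]
shift [-0.0019 -0.0044  0.2824] turn 0.0 phi0 92.9 q6 -133.0 xw [-0.999 -0.051  0.002] yw [-0.051  0.999  0.003]
[ 0.57245155 -0.32355897  0.17498318]
```

play_rows(
  plan=[
    [65,[0,0,0.08],0],
    [65,[0,0,0.16],0],
    [65,[0,0,0.22],0],
    [65,[0,0,0.26],0],
    [65,[0,0,0.275],0],
    [65,[0,0,0.28],0],
    [65,[0,0,0.28],0],
  ],
)

```text
time_s: 35.4
eef_pos: [0.5741, -0.3254, 0.0661]
eef_rot: [0.001, -0.025, 1.0, -0.001]
wrist_force: [-0.1, 0.0, -0.9]
opening: 0.765
grasp_force: 0.0
```

play_rows(
  plan=[
    [30,[0,0,0],0],
    [30,[0,0,0],0],
    [30,[0,0,0],0],
    [30,[0,0,0],0],
    [30,[0,0,0],0],
  ],
)

```text
time_s: 35.9
eef_pos: [0.5742, -0.324, 0.0674]
eef_rot: [0.001, -0.026, 1.0, 0.001]
wrist_force: [-2.9, 8.0, 9.9]
opening: 0.467
grasp_force: 59.2
```

play_rows(
  plan=[
    [30,[0,0,-0.002],0.04],
    [30,[0,0,-0.004],0.08],
    [30,[0,0,-0.007],0.12],
    [30,[0,0,-0.009],0.16],
    [30,[0,0,-0.011],0.2],
    [30,[0,0,-0.014],0.24],
    [30,[0,0,-0.016],0.28],
    [30,[0,0,-0.018],0.32],
    [30,[0,0,-0.02],0.355],
    [30,[0,0,-0.02],0.355],
  ],
)

```text
time_s: 36.9
eef_pos: [0.574, -0.3243, 0.0754]
eef_rot: [0.0, 0.508, 0.861, 0.001]
wrist_force: [-2.3, 7.5, 10.9]
opening: 0.461
grasp_force: 59.5
```

Run:
```python
from h import *
for n in('scene','side'):
    c=shot(n)
    for d in masks_of(c,'stop_top')[:2]: print(d['conf'],d['rect'],np.percentile(cloud(c,d['mask'])[:,2],[50,90,97]))
```

```text
0.44 [266.3, 205.5, 10.8, 19.4] [0.08572355 0.08878533 0.08966687]
```

Release and rise, then look.

play_rows(
  plan=[
    [65,[0,0,0],0],
    [65,[0,0,0],0],
    [65,[0,0,0],0],
    [65,[0,0,-0.06],0],
    [65,[0,0,-0.16],0],
    [65,[0,0,-0.26],0],
    [65,[0,0,-0.34],0],
    [65,[0,0,-0.34],0],
  ],
)

```text
time_s: 37.9
eef_pos: [0.576, -0.3275, 0.2158]
eef_rot: [0.005, 0.508, 0.862, -0.001]
wrist_force: [0.8, -0.5, 1.0]
opening: 0.763
grasp_force: 0.0
```

Run:
```python
from h import *
for n in('wrist','scene','side'):
    c=shot(n)
    for d in masks_of(c,'stop_top')[:2]: print(n,d['conf'],d['rect'],np.percentile(cloud(c,d['mask'])[:,2],[50,90,97]))
rods('scene',cm=.5); rods('side','net_handle'); rods('side',cm=.5)
save(c,'s6',(200,100,460,340),2.4)
```

```text
wrist 0.59 [321.8, 218.3, 54.3, 57.4] [0.08741321 0.08871263 0.08946052]
scene 0.65 [264.3, 204.9, 16.0, 15.3] [0.08623562 0.08905519 0.09019048]
side 0.65 [398.7, 287.7, 19.4, 19.6] [0.08857022 0.09152268 0.09293982]
side 0.56 [289.9, 226.8, 108.5, 96.1] [0.01595742 0.06403931 0.06770711]
scene rod_handle0 0.94 [336. 154.  65.  15.] ctr 282 -416 size 33 190 closephi 43.0 ztop 0.028 [78. 43. 82.]
scene rod_handle0 0.9 [402. 339.  69.  58.] ctr 491 131 size 198 40 closephi 93.2 ztop 0.071 [173. 140. 108.]
scene rod_handle0 0.64 [382. 316.  71.  59.] ctr 495 70 size 199 29 closephi 93.9 ztop 0.071 [177. 143. 110.]
scene rod_handle0 0.55 [289. 114.  39.  10.] ctr 311 -626 size 32 119 closephi 56.7 ztop 0.029 [33. 93. 86.]
side net_handle 0.83 [308. 238.  74.  45.] ctr 502 -41 size 221 72 closephi 94.2 ztop 0.091 [86. 61. 46.]
side net_handle 0.71 [397. 288.  17.  18.] ctr 575 -316 size 63 41 closephi 176.4 ztop 0.092 [214.  83.  65.]
side rod_handle0 0.95 [266. 196.  62.  28.] ctr 490 132 size 198 35 closephi 95.0 ztop 0.072 [182. 148. 108.]
side rod_handle0 0.91 [401. 463.  99.  21.] ctr 338 -649 size 30 197 closephi 59.2 ztop 0.029 [ 43. 122. 111.]
side rod_handle0 0.9 [296. 224.  61.  35.] ctr 495 21 size 200 81 closephi 100.0 ztop 0.073 [192. 156. 115.]
side rod_handle0 0.81 [280. 209.  61.  33.] ctr 499 85 size 69 202 closephi 89.0 ztop 0.073 [189. 154. 115.]
side rod_handle0 0.77 [316. 396.  87.  24.] ctr 280 -420 size 28 196 closephi 43.6 ztop 0.029 [ 94.  44. 107.]
```

View pics/s6.png

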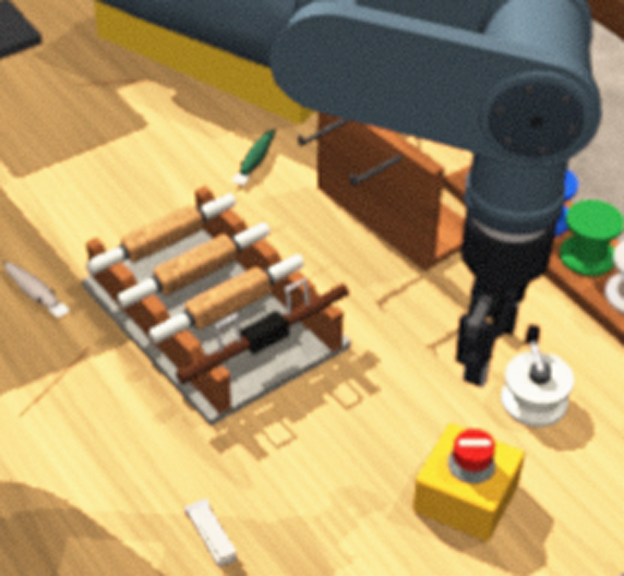

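The button head at crop (474,447) is up: the wrist camera reads 89.5 mm, against 89.2 mm when it was up at the start and 81.1 mm when down. All four parts lie in the rack.

```bash
python3 -c "
from bench import *
print(hand_in())"
```

```text
the job is handed in; nothing more can be done
None
```

The job is handed in, though no verdict came back: the net handle and all three cork rod handles lie in the rack's V-notches, and the stop button was pushed down, then twisted clockwise and measured fully up again.

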